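Stand the stirring rod in the full-depth pocket

TASK

Take the steel stirring rod that leans in the glass beaker and stand it, rubber foot down, in the grey three-pocket caddy. Two of the pockets have spacers for shorter rods hidden at the bottom, so feel with the rod which pocket lets it down all the way, and leave it standing free there. Lower it gently instead of letting it drop, and neither knock the beaker over nor disturb the bottle, the tip box or the well plate.

Things in the scene. Friction and masses are not known exactly. Their poses are not given: they have to be found in the camera images.
- rod: Plain steel stirring rod, round, 10 mm diameter, 200 mm long, 60 g; the last 27 mm is a black rubber foot of the same diameter with a round end. Origin at the foot's tip; z runs along the rod to its top end. It starts leaning about 36 degrees from vertical in the beaker, top roughly towards the robot, its upper 80 mm beyond the rim.
- rod_foot (a point): Tip of the rod's rubber foot (its lower end). In the full-depth pocket it stands 9 mm above the bench, in the two others 44 mm.
- rod_top (a point): Centre of the rod's upper end, 200 mm from the foot. In the full-depth pocket it is about 209 mm above the bench, in the two others about 244 mm.
- beaker: Loose straight glass beaker, outer diameter 84 mm, 100 mm high, walls 3 mm, floor 4 mm thick, 300 g. Origin at the centre of its underside, z up.
- caddy: Fixed grey plastic caddy, 34 (x) by 92 (y) by 100 mm high, on a base plate 75 by 122 by 6 mm. Origin at the centre of its underside, z up. Open on top: three square pockets in a row along y, each 24 by 24 mm, walls 5 mm. One (which one varies) is full depth, floor 9 mm above the underside; grey spacers raise the floor of the two others to 44 mm. They look alike.
- pocket0 (a point): Centre of the mouth of the pocket at caddy y = -29 mm, 100 mm above the bench.
- pocket1 (a point): Centre of the mouth of the middle pocket.
- pocket2 (a point): Centre of the mouth of the pocket at caddy y = +29 mm.
- bottle: Bystander: white bottle, 68 mm diameter, 170 mm high. Origin at the centre of its underside.
- tip_box: Bystander: blue pipette-tip box with clear lid, 85 by 122 mm, 92 mm high. Origin at the centre of its underside.
- well_plate: Bystander: flat black well plate, 86 by 128 mm, 14 mm high. Origin at the centre of its underside.

How it is judged:
By the outcome, as a careful person would: the job done as asked, in the order asked, and still so for the second after the job is handed in, with the robot touching nothing.
It also fails if it takes over 61 s, if anything falls off the work surface, if the arm or the gripper's body presses on something with over 40 N, if the wrist force passes 120 N, or if a joint passes its speed limit or range.

ROBOT

A 6-joint arm with a two-finger parallel gripper is mounted at the origin on the work surface. World frame = base frame: x ahead of the robot, y to its left, z up, the work surface at z = 0. Lengths are in m, angles in degrees, forces in N, time in s.
With the tool pointing down it reaches from about 0.3 to 0.85 m from the base axis. Payload 4.2 kg.
Tool frame: the origin (TCP) lies between the finger pads; the fingertips stand 14 mm ahead of it and the grasp point (between the pads) lies 5 mm behind it; z points along the fingers, y is the direction in which the jaws open and shut (so a half turn about z gives the same grasp; the last joint's range is limited). The gripper opens to 91 mm and grips with 3 to 60 N. Pads are 32 mm wide; open, the fingers measure 118 mm over their backs; the gripper's body (76 mm by 178 mm) begins 60 mm behind the grasp point.
Start: joints at [64.859, 18.312, 89.639, -0, 72.044, -1.146], TCP at [0.234, 0.525, 0.228] pointing down, gripper open.
Joint ranges: [-177.97, 177.97], [-48.28, 115.42], [12.27, 149.76], [-77.06, 257.06], [2.81, 150.46], [-146.56, 146.56]. Speed limits (degrees/s): [147.25, 147.25, 180, 180, 180, 180].

INTERFACE

Orientations are given as a 3x3 rotation matrix whose columns are the frame's x, y, z axes.
In Python, from cell import r gives the robot as it stands.
- The arm moves only by the tool apply_moves, never from a script. Its argument "rows" is text: rows parted by semicolons, each of 5 numbers parted by spaces: the shift along the tool's x, y, z in mm, then the turn about the tool's z in degrees, then the finger opening in mm, from 0 to 91.2. A call has 1 to 8 rows; each row shifts and turns the pose as measured when the row begins, along the tool's axes as they then stand; what a row does not reach is not made up. A row lasts 1/10 s, in which the tool goes at most 50 mm and 8.59 degrees, less where a joint would pass 70% of its speed; a pose out of reach is approached as far as the arm can. A call with a gripper value outside its range is refused whole. The fingers move at their own pace and stop on an object; the grip force is fixed at half the most. Time passes only in rows, so rows that do not move let the fingers close. It gives the time, the measured TCP pose, the force and the opening at its end, in the units of the state.
- r.sense(): the state, without advancing time (a new reading comes with each control period).
- r.read_camera(name): name is "scene" or "top" or "wrist"; returns a dict with "pixels" (480x640x3 uint8, blue, green, red), "depth" (480x640 float32, m along the optical axis (not along the pixel's ray), 0 where there is no reading), "vertical_fov" (degrees; the focal length in pixels is half the picture's height over the tangent of half this angle, whatever the lens; pixels are square), "cx", "cy" (the principal point, pixels), "position" and "rotation" of the camera in the world. Camera axes: x right, y down, z forward; pixel columns grow to the right and rows downward; lengths in m; the calibration is good to about 2 mm. A picture is of the moment at which its call begins.
- r.job_done(): hands the job in, once; it reports no verdict.
The state is a dict: "t": time; "q": joint angles; "qvel": joint speeds; "tau": joint torques, N m; "tool_pos": TCP position; "orientation": TCP orientation; "wrist_force": force on the tool from outside, world axes, zero at the start; "wrist_torque": the same for the moment, N m; "gripper_width": opening from 0.0 (shut) to 1.0 (fully open).
Only numpy, scipy, OpenCV 4.12 (cv2) and the standard library are available. Lean on these libraries where they do the work, as an engineer would, in place of code of your own. Each camera call takes 0.05 s, during which the arm holds its last target. There are 200 camera calls.

## Working session

There is one attempt and no reset: what is moved stays moved. The work goes in short steps, Python scripts to look and compute and a tool call to move; the robot and the scene stay as the last step left them, time stands still between calls to the robot, and variables do not carry over. Pictures are saved under pics/ and viewed, about 8 in all and at most 12, crops included, and the job is handed in when it is done.

Besides the shell and the picture viewer there is one more tool, called after "Request:" by a JSON object that holds its "op" and its "data", one argument or row to a line. apply_moves: Moves the arm, as the interface text tells. Its arguments: {"type":"object","properties":{"rows":{"type":"string"}},"required":["rows"]}

```bash
mkdir -p pics; cat > h.py <<'E'
import numpy as np, cv2
from cell import r
def cam(n):
    c=r.read_camera(n); c['f']=240/np.tan(np.radians(c['vertical_fov']/2)); c['R']=np.array(c['rotation']).reshape(3,3); c['p']=np.array(c['position']); return c
def cloud(c):
    v,u=np.mgrid[0:480,0:640]; d=c['depth']
    P=np.stack([(u-c['cx'])/c['f']*d,(v-c['cy'])/c['f']*d,d],-1)
    return P@c['R'].T+c['p']
def plane(c,u,v,z):
    d=c['R']@np.array([(u-c['cx'])/c['f'],(v-c['cy'])/c['f'],1]); return c['p']+d*(z-c['p'][2])/d[2]
E
python3 - <<'E'
from h import *
for n in ['scene','top']:
    c=cam(n); cv2.imwrite(f'pics/{n}0.png',c['pixels']); np.savez(f'{n}0.npz',**{k:v for k,v in c.items()}); print(n,c['p'],c['R'].round(3).tolist(),c['f'],c['cx'],c['cy'])
s=r.sense(); print(s['orientation'],s['t'],s['wrist_force'])
E
```

```text
scene [ 1.14172563 -0.28087807  0.85456768] [[0.427, 0.676, -0.601], [0.904, -0.309, 0.294], [0.013, -0.669, -0.743]] 495.26505810926875 316.6684568371273 242.36247054818497
top [0.32536813 0.02013602 1.10859554] [[0.006, -0.982, 0.189], [-1.0, -0.011, -0.029], [0.03, -0.188, -0.982]] 455.0947481033406 324.18206588995344 247.6941116916757
[[-9.13605103e-01  4.06602169e-01 -6.26648375e-04]
 [ 4.06602652e-01  9.13604047e-01 -1.38897034e-03]
 [ 7.75013596e-06 -1.52376729e-03 -9.99998839e-01]] 0.1 [-0.84678597  0.63286459  0.09944796]
```

View pics/scene0.png

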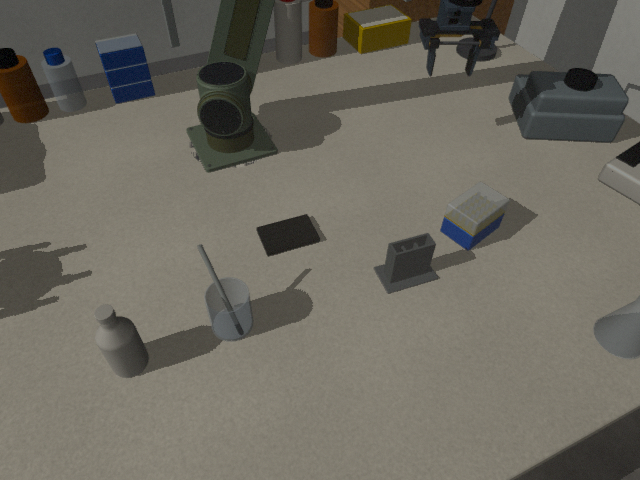

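View pics/top0.png

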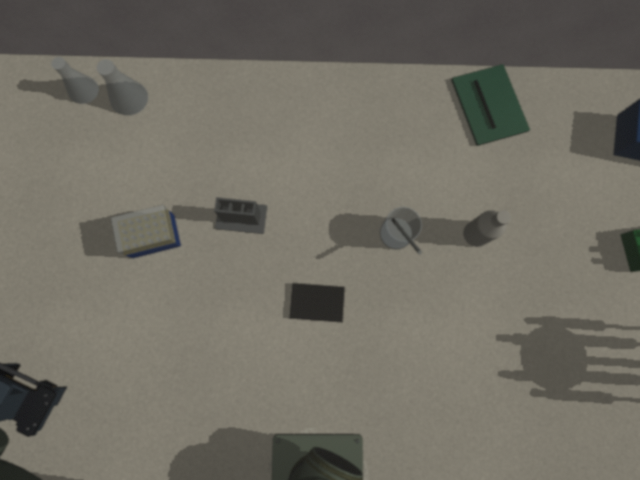

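Scene view: rod top is near (200,246) and its foot near (238,332), with the caddy mouths near (410,243). Top view: rod top is near (420,252), the beaker rim centred near (400,227) and the caddy top near (237,207). Next I'll turn these into positions.

```bash
python3 - <<'E'
from h import *
S={n:dict(np.load(f'{n}0.npz')) for n in ['scene','top']}
def big(n,x0,y0,w,h,k):
    return cv2.resize(S[n]['pixels'][y0:y0+h,x0:x0+w],None,fx=k,fy=k,interpolation=cv2.INTER_CUBIC)
a=big('scene',180,230,80,120,5); b=big('top',370,195,80,80,5); c=big('top',200,185,80,60,5)
W=np.zeros((600,800,3),np.uint8); W[:600,:400]=a; W[:300,400:]=c; W[300:600,400:]=b[:300]
cv2.imwrite('pics/crop.png',W)
for n in S:
    P=cloud(S[n]); 
    # caddy top
    for nm,x,y in [('caddy',.55,.2)]:
        m=(abs(P[...,2]-.1)<.006)&(S[n]['depth']>0)&(P[...,0]>.3)&(P[...,0]<.8)&(abs(P[...,1])<.4)
        q=np.argwhere(m); 
        l,lab,st,ce=cv2.connectedComponentsWithStats(m.astype(np.uint8))
        for i in range(1,l):
            if st[i,4]>25: print(n,'z~.1',st[i],P[lab==i].mean(0).round(4),cv2.minAreaRect((P[lab==i][:,:2]*1000).astype(np.float32)))
    m=(P[...,2]>.112)&(P[...,2]<.2)&(S[n]['depth']>0)&(P[...,0]>.3)&(P[...,0]<.7)&(P[...,1]>-.25)&(P[...,1]<.1)
    l,lab,st,ce=cv2.connectedComponentsWithStats(m.astype(np.uint8))
    for i in range(1,l):
        if st[i,4]>15:
            p=P[lab==i]; vx,vy,vz,x,y,z=cv2.fitLine(p.astype(np.float32),cv2.DIST_HUBER,0,.001,.001).ravel()
            print(n,'rod?',st[i],p.mean(0).round(4),p.min(0).round(3),p.max(0).round(3),[vx,vy,vz])
E
```

```text
scene z~.1 [388 233  48  24 340] [0.6163 0.1935 0.0982] ((615.1220703125, 194.9300537109375), (94.43746948242188, 39.023963928222656), 83.85261535644531)
scene z~.1 [204 277  45  39 316] [ 0.5783 -0.1924  0.0983] ((579.458251953125, -192.0394744873047), (82.38579559326172, 84.25045013427734), 69.61564636230469)
scene z~.1 [114 322  23  31 147] [ 0.6037 -0.3777  0.1009] ((597.47607421875, -375.3422546386719), (18.720813751220703, 58.27511215209961), 46.673072814941406)
scene rod? [197 244  20  35 194] [ 0.5218 -0.2055  0.1408] [ 0.498 -0.214  0.113] [ 0.544 -0.197  0.17 ] [np.float32(-0.57707876), np.float32(-0.12942442), np.float32(0.806368)]
top z~.1 [214 197  43  19 290] [0.6141 0.1951 0.1   ] ((614.31982421875, 194.681396484375), (92.44475555419922, 35.47077178955078), 85.07058715820312)
top z~.1 [386 206  36  36 186] [ 0.58   -0.1912  0.0992] ((578.5765380859375, -191.12969970703125), (81.58599090576172, 84.16748809814453), 89.23332977294922)
top z~.1 [144 213  26  26 160] [0.5658 0.3708 0.0952] ((564.396240234375, 369.97943115234375), (65.9434814453125, 46.216796875), 16.367639541625977)
top z~.1 [476 216  19  24  70] [ 0.565  -0.3703  0.1007] ((566.130859375, -373.0840148925781), (60.49470138549805, 21.53592872619629), 31.52460479736328)
top rod? [407 237  15  17  93] [ 0.5186 -0.2037  0.1444] [ 0.497 -0.213  0.112] [ 0.544 -0.195  0.172] [np.float32(-0.58822525), np.float32(-0.14496922), np.float32(0.79559726)]
```

View pics/crop.png

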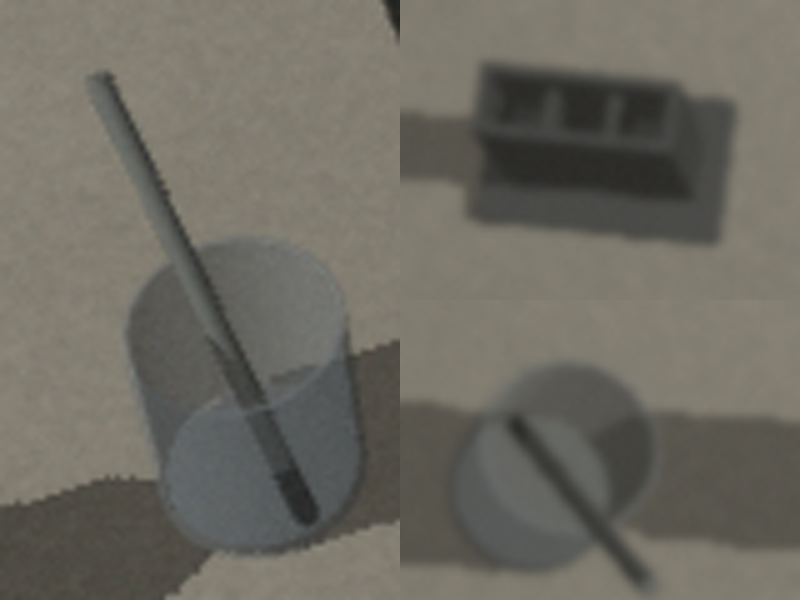

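Request:
{"op": "apply_moves", "data": {
  "rows": "0 0 -5 7.5 91; 0 0 -5 7.5 91; 0 0 -5 7.5 91; 0 0 -5 7.5 91; 0 0 -5 7.5 91; 0 0 -5 7.5 91; 0 0 -5 7.7 91; 0 0 0 0 91"
}}

```text
t: 0.9
tool_pos: [0.2326, 0.5228, 0.2589]
orientation: [[-0.194, 0.981, -0.005], [0.981, 0.194, -0.011], [-0.01, -0.007, -1.0]]
wrist_force: [-0.2, 0.7, 0.3]
gripper_width: 1.0
```

```bash
cat >> h.py <<'E'
def go(x,y,z,yaw=None):
    s=r.sense(); R=np.array(s['orientation']); p=np.array(s['tool_pos']); d=R.T@(np.array([x,y,z])-p)*1000
    yw=np.degrees(np.arctan2(R[1,1],R[0,1]))
    print('t',s['t'],'p',p.round(4),'tool mm',d.round(1),'yaw',yw.round(2),'F',np.array(s['wrist_force']).round(2),'w',s['gripper_width'],'q',np.round(s['q'],1))
E
python3 -c "
from h import *
go(.521,-.205,.26)"
```

```text
t 0.9 p [0.2326 0.5228 0.2589] tool mm [-769.9  141.6    5.2] yaw 11.19 F [-0.18  0.73  0.32] w 0.9997139678594847 q [64.9 17.4 86.5 -0.  76.8 53.7]
```

Request:
{"op": "apply_moves", "data": {
  "rows": "-40 7 0 -0.5 91; -40 7 0 -0.5 91; -40 7 0 -0.5 91; -40 7 0 -0.5 91; -40 7 0 0 91; -40 7 0 0 91; -40 7 0 0 91; -40 7 0 0 91"
}}

```text
t: 1.7
tool_pos: [0.3621, 0.217, 0.2564]
orientation: [[-0.265, 0.964, -0.009], [0.964, 0.265, -0.015], [-0.012, -0.012, -1.0]]
wrist_force: [1.3, 0.2, -1.0]
gripper_width: 0.997
```

Request:
{"op": "apply_moves", "data": {
  "rows": "-40 7 0 0 91; -40 7 0 0 91; -40 7 0 0 91; -40 7 0 0 91; -40 7 0 0 91; -40 7 0 0 91; -40 7 0 0 91; -40 7 0 0 91"
}}

```text
t: 2.5
tool_pos: [0.5055, -0.0886, 0.2564]
orientation: [[-0.291, 0.957, -0.013], [0.957, 0.29, -0.014], [-0.01, -0.016, -1.0]]
wrist_force: [0.5, 0.8, 0.3]
gripper_width: 0.993
```

```bash
python3 -c "
from h import *
go(.521,-.205,.26)"
```

```text
t 2.5 p [ 0.5055 -0.0886  0.2564] tool mm [-115.9  -19.    -2.2] yaw 16.88 F [0.48 0.83 0.28] w 0.9931895279174892 q [-10.7  12.   94.3  -0.9  74.3 -27.3]
```

Request:
{"op": "apply_moves", "data": {
  "rows": "-40 -6 0 1.5 91; -40 -6 0 1.5 91; -30 -5 0 1 91; 0 0 0 0 91; 0 0 0 0 91"
}}

```text
t: 3.0
tool_pos: [0.5196, -0.2083, 0.2536]
orientation: [[-0.229, 0.973, -0.017], [0.973, 0.229, -0.012], [-0.008, -0.019, -1.0]]
wrist_force: [0.0, 0.9, -0.1]
gripper_width: 0.998
```

```bash
python3 -c "
from h import *
go(.521,-.205,.125)
W=[]
for n in ['wrist','top']:
    c=cam(n); print(n,c['p'].round(3),c['R'].round(3).tolist()); W.append(c['pixels'])
cv2.imwrite('pics/w1.png',cv2.resize(W[0],None,fx=.8,fy=.8))
"
```

```text
t 3.0 p [ 0.5196 -0.2083  0.2536] tool mm [  3.9   4.6 128.5] yaw 13.24 F [ 0.    0.91 -0.12] w 0.9977630619449476 q [-22.4  16.4  88.7  -1.1  75.6 -35.4]
wrist [ 0.504 -0.134  0.409] [[0.973, 0.227, 0.044], [0.23, -0.936, -0.267], [-0.019, 0.27, -0.963]]
top [0.325 0.02  1.109] [[0.006, -0.982, 0.189], [-1.0, -0.011, -0.029], [0.03, -0.188, -0.982]]
```

View pics/w1.png

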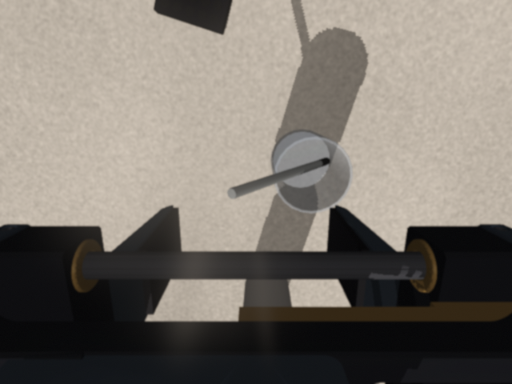

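Wrist view (at 0.8 scale): the rod top is at (233,193) and its foot at (326,160). The jaw axis runs horizontally, so I'll check the rod's line with the wrist depth.

```bash
python3 -c "
from h import *
c=cam('wrist'); P=cloud(c)
m=(P[...,2]>.11)&(P[...,2]<.18)&(c['depth']>.2)&(P[...,0]>.45)&(P[...,0]<.56)&(P[...,1]>-.25)&(P[...,1]<-.16)
l,lab,st,ce=cv2.connectedComponentsWithStats(m.astype(np.uint8)); i=1+st[1:,4].argmax(); p=P[lab==i]
L=cv2.fitLine(p.astype(np.float32),cv2.DIST_HUBER,0,.001,.001).ravel(); print(st[i],L.round(4),p.min(0).round(3),p.max(0).round(3)); d=L[:3]*np.sign(L[2]); print('az',np.degrees(np.arctan2(-d[1],-d[0])),'at z=.13',(L[3:]+d*(.13-L[5])/d[2]).round(4))
"
```

```text
[284 218  68  32 889] [-0.5889 -0.1328  0.7972  0.5165 -0.2038  0.1453] [ 0.494 -0.214  0.11 ] [ 0.543 -0.195  0.169]
az 12.703961 at z=.13 [ 0.5278 -0.2013  0.13  ]
```

Request:
{"op": "apply_moves", "data": {
  "rows": "1 2 20 0 91; 1 2 20 0 91; 1 1 20 0 91; 0.5 1 20 0 91; 0 0 20 0 91; 0 0 15 0 91; 0 0 10 0 91; 0 0 0 0 91"
}}

```text
t: 3.95
tool_pos: [0.5244, -0.1934, 0.128]
orientation: [[-0.249, 0.968, -0.01], [0.968, 0.249, -0.013], [-0.01, -0.013, -1.0]]
wrist_force: [0.7, -0.1, -0.7]
gripper_width: 1.001
```

```bash
python3 -c "
from h import *
go(.523,-.2045,.125)"
```

```text
t 3.95 p [ 0.5244 -0.1934  0.128 ] tool mm [-10.4  -4.1   3.1] yaw 14.44 F [ 0.69 -0.06 -0.68] w 1.0008026238025014 q [-20.9  21.7 100.   -1.1  58.6 -34.8]
```

Request:
{"op": "apply_moves", "data": {
  "rows": "-6 -2 2 1.2 91; -4 -2 1 0 80; 0 0 0 0 70; 0 0 0 0 60; 0 0 0 0 55; 0 0 0 0 50"
}}

```text
t: 4.55
tool_pos: [0.5245, -0.2053, 0.1284]
orientation: [[-0.229, 0.974, -0.005], [0.973, 0.228, -0.016], [-0.014, -0.008, -1.0]]
wrist_force: [-0.7, -0.6, 0.5]
gripper_width: 0.591
```

```bash
python3 -c "
from h import *
go(.523,-.2045,.125)
c=cam('wrist'); cv2.imwrite('pics/w2.png',cv2.resize(c['pixels'],None,fx=.8,fy=.8))
"
```

```text
t 4.55 p [ 0.5245 -0.2053  0.1284] tool mm [ 1.2 -1.3  3.4] yaw 13.21 F [-0.67 -0.59  0.48] w 0.5908668120231512 q [-22.   21.9  99.7  -1.1  58.4 -34.6]
```

View pics/w2.png

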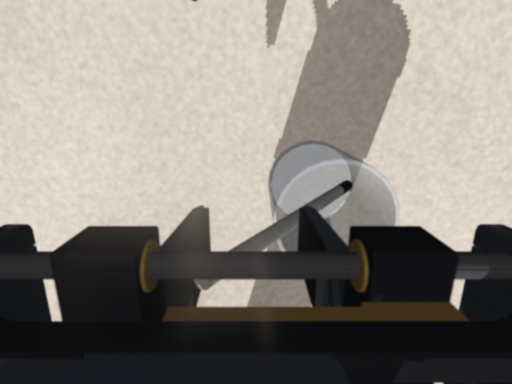

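Request:
{"op": "apply_moves", "data": {
  "rows": "0 0 0 0 46; 0 0 0 0 44; 0 8 -5 0 42; 0 8 -5 0 38; 0 8 -4 0 36; 0 7 -4 0 34; 0 0 0 0 34"
}}

```text
t: 5.3
tool_pos: [0.559, -0.1972, 0.1487]
orientation: [[-0.229, 0.973, -0.001], [0.973, 0.229, -0.016], [-0.016, -0.005, -1.0]]
wrist_force: [-1.3, 0.2, 0.0]
gripper_width: 0.372
```

```bash
python3 -c "
from h import *
go(.611-.063*.974,-.184-.063*.228,.138)
c=cam('scene'); cv2.imwrite('pics/s2.png',cv2.resize(c['pixels'][200:360,150:310],None,fx=3.7,fy=3.7))
"
```

```text
t 5.3 p [ 0.559  -0.1972  0.1487] tool mm [ 1.2 -9.3 10.7] yaw 13.23 F [-1.35  0.21  0.01] w 0.37153944209084744 q [-20.   23.1  94.2  -1.   62.4 -32.8]
```

View pics/s2.png

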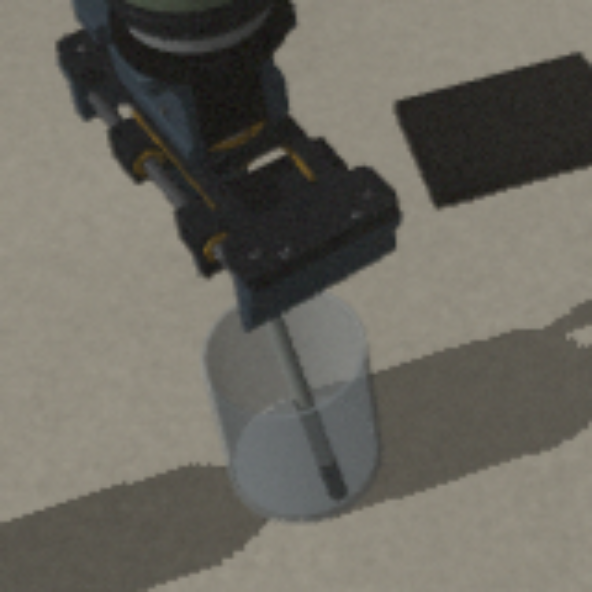

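The rod is still in the beaker at about 20°, leaning on the finger, with its foot at the far wall. I'll continue the arc.

Request:
{"op": "apply_moves", "data": {
  "rows": "0 8 -3 0 30; 0 8 -2 0 27; 0 8 -2 0 24; 0 8 -1 0 21; 0 7 0 0 19; 0 0 0 0 18"
}}

```text
t: 5.95
tool_pos: [0.5993, -0.1871, 0.1558]
orientation: [[-0.229, 0.973, -0.004], [0.973, 0.229, -0.016], [-0.014, -0.008, -1.0]]
wrist_force: [-0.4, -0.3, -1.0]
gripper_width: 0.198
```

```bash
python3 -c "
from h import *
go(.611,-.184,.159)"
```

```text
t 5.95 p [ 0.5993 -0.1871  0.1558] tool mm [ 0.3 12.1 -3.3] yaw 13.22 F [-0.44 -0.26 -0.98] w 0.19823258015324008 q [-17.9  25.9  88.6  -1.   65.5 -30.7]
```

Now nearly upright. I'll move a little further, then squeeze while rising slightly.

Request:
{"op": "apply_moves", "data": {
  "rows": "0 4 -1 0 15; 0 4 -1 0 12; 0 0 -1 0 5; 0 0 0 0 0; 0 0 0 0 0; 0 0 0 0 0"
}}

```text
t: 6.55
tool_pos: [0.6066, -0.185, 0.1581]
orientation: [[-0.229, 0.974, -0.007], [0.973, 0.228, -0.015], [-0.013, -0.01, -1.0]]
wrist_force: [-0.3, -0.1, -0.6]
gripper_width: 0.102
```

Request:
{"op": "apply_moves", "data": {
  "rows": "0 0 -10 0 0; 0 0 -15 0 0; 0 0 -15 0 0; 0 0 0 0 0"
}}

```text
t: 6.95
tool_pos: [0.6065, -0.1845, 0.2009]
orientation: [[-0.228, 0.974, -0.007], [0.974, 0.228, -0.015], [-0.013, -0.01, -1.0]]
wrist_force: [0.1, -0.2, -1.0]
gripper_width: 0.106
```

```bash
python3 -c "
from h import *
go(.611,-.184,.159)
c=cam('scene'); d=cam('top')
a=cv2.resize(c['pixels'][200:360,150:310],(400,400)); b=cv2.resize(d['pixels'][190:290,350:450],(400,400)); cv2.imwrite('pics/s3.png',np.hstack([a,b]))
"
```

```text
t 6.95 p [ 0.6065 -0.1845  0.2009] tool mm [ 0.   5.  41.8] yaw 13.18 F [ 0.15 -0.24 -1.01] w 0.10589140486648772 q [-17.5  24.7  83.8  -1.   71.7 -30.4]
```

View pics/s3.png

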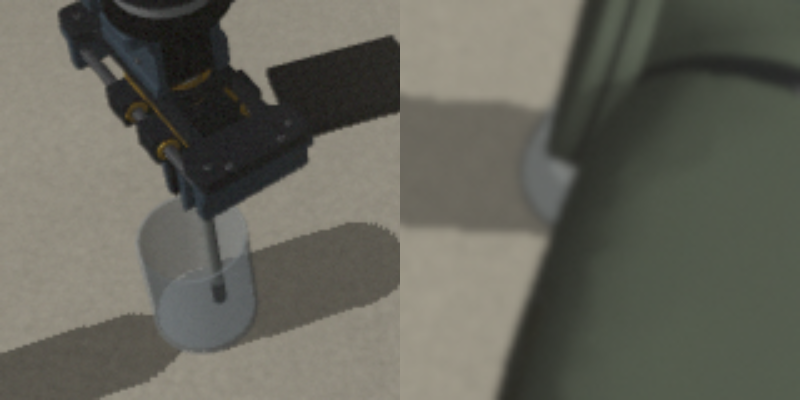

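Request:
{"op": "apply_moves", "data": {
  "rows": "0 0 -15 0 0; 0 0 -20 0 0; 0 0 -20 0 0; 0 0 -20 0 0; 0 0 -10 0 0; 0 0 0 0 0"
}}

```text
t: 7.65
tool_pos: [0.6035, -0.1823, 0.2797]
orientation: [[-0.228, 0.973, -0.024], [0.974, 0.228, -0.01], [-0.004, -0.025, -1.0]]
wrist_force: [-0.0, -0.1, -0.2]
gripper_width: 0.099
```

```bash
python3 -c "
from h import *
go(.612,.166,.285)"
```

```text
t 7.65 p [ 0.6035 -0.1823  0.2797] tool mm [337.2  87.5  -8.9] yaw 13.17 F [-0.05 -0.09 -0.15] w 0.0987751606437223 q [-17.4  22.6  75.7  -0.9  82.8 -30.4]
```

Request:
{"op": "apply_moves", "data": {
  "rows": "10 3 -2 0 0; 20 5 -2 0 0; 30 8 -2 0 0; 30 8 -1 0 0; 30 8 0 0 0; 30 8 0 0 0; 30 8 0 0 0; 30 8 0 0 0"
}}

```text
t: 8.45
tool_pos: [0.6061, 0.0439, 0.2738]
orientation: [[-0.222, 0.974, -0.042], [0.975, 0.222, -0.006], [0.004, -0.043, -0.999]]
wrist_force: [0.0, -0.2, -0.6]
gripper_width: 0.101
```

Request:
{"op": "apply_moves", "data": {
  "rows": "30 8 0 0 0; 30 8 0 0 0; 20 5 0 0 0; 0 0 0 0 0; 0 0 0 0 0"
}}

```text
t: 8.95
tool_pos: [0.6041, 0.1373, 0.266]
orientation: [[-0.229, 0.972, -0.055], [0.973, 0.229, -0.006], [0.007, -0.055, -0.998]]
wrist_force: [-0.2, -0.3, -0.8]
gripper_width: 0.103
```

```bash
python3 -c "
from h import *
go(.612,.166,.285)
c=cam('scene'); d=cam('top'); w=cam('wrist')
for n,k in [('scene',c),('top',d),('wrist',w)]: np.savez(n+'1.npz',**k)
W=np.zeros((600,800,3),np.uint8)
W[:480,:400]=cv2.resize(c['pixels'][150:294,350:470],(400,480)); W[:300,400:]=cv2.resize(w['pixels'],(400,300)); W[300:,400:]=cv2.resize(d['pixels'][170:260,190:310],(400,300))
cv2.imwrite('pics/s4.png',W)
"
```

```text
t 8.95 p [0.6041 0.1373 0.266 ] tool mm [ 26.3  13.2 -19.6] yaw 13.26 F [-0.25 -0.32 -0.78] w 0.1029190998668218 q [11.6 23.  77.1  0.3 83.1 -1.7]
```

View pics/s4.png

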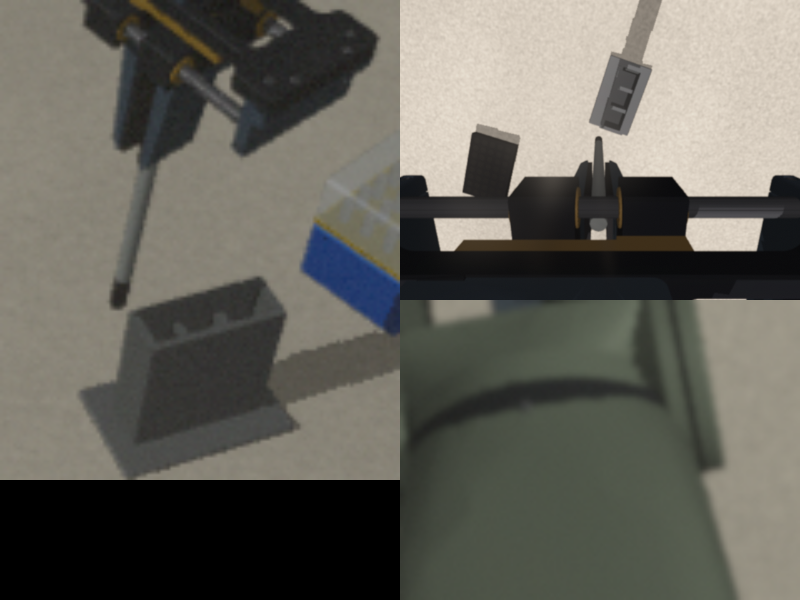

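```bash
cat > rod.py <<'E'
from h import *
def line(c,x,y,zlo,zhi,rad=.06):
    P=cloud(c); m=(c['depth']>.1)&(P[...,2]>zlo)&(P[...,2]<zhi)&(np.hypot(P[...,0]-x,P[...,1]-y)<rad)
    p=P[m]
    if len(p)<10: print('few',len(p)); return
    L=cv2.fitLine(p.astype(np.float32),cv2.DIST_HUBER,0,.001,.001).ravel(); d=L[:3]*np.sign(L[2]); n=c['p']-L[3:]; n=n-d*(n@d); n/=np.linalg.norm(n)
    o=L[3:]-n*.0042
    print(len(p),'dir',d.round(3),'axis at z.12',(o+d*(.12-o[2])/d[2]).round(4),'z.25',(o+d*(.25-o[2])/d[2]).round(4),'zmin',p[:,2].min().round(4),'zmax',p[:,2].max().round(3))
E
python3 -c "
from rod import *
for n in ['scene','wrist']: line(dict(np.load(n+'1.npz')),.604,.137,.07,.235,.035)
"
```

```text
448 dir [-0.081 -0.137  0.987] axis at z.12 [0.6059 0.1493 0.12  ] z.25 [0.5952 0.1313 0.25  ] zmin 0.0703 zmax 0.235
1286 dir [-0.065 -0.096  0.993] axis at z.12 [0.6031 0.1466 0.12  ] z.25 [0.5945 0.134  0.25  ] zmin 0.0702 zmax 0.235
```

```bash
python3 -c "
from rod import *
for n in ['scene','wrist']: line(dict(np.load(n+'1.npz')),.604,.14,.113,.225,.03)
c=dict(np.load('wrist1.npz')); P=cloud(c); m=(c['depth']>.1)&(P[...,2]>.04)&(P[...,2]<.24)&(np.hypot(P[...,0]-.604,P[...,1]-.14)<.025); v,u=np.nonzero(m); print(u.min(),u.max(),v.min(),v.max())
for z in np.arange(.06,.24,.015):
    k=m&(abs(P[...,2]-z)<.004)
    if k.any(): print(z.round(3),k.sum(),P[k].mean(0).round(4),np.ptp(P[k],0).round(3))
"
```

```text
201 dir [0.05  0.001 0.999] axis at z.12 [0.5972 0.1391 0.12  ] z.25 [0.6036 0.1392 0.25  ] zmin 0.1162 zmax 0.224
610 dir [ 0.051 -0.012  0.999] axis at z.12 [0.5951 0.1393 0.12  ] z.25 [0.6017 0.1378 0.25  ] zmin 0.1168 zmax 0.225
309 356 185 274
0.06 29 [0.6102 0.1546 0.0597] [0.023 0.003 0.006]
0.075 38 [0.6101 0.1547 0.0752] [0.023 0.005 0.007]
0.09 40 [0.6094 0.1547 0.0897] [0.024 0.003 0.008]
0.105 12 [0.6062 0.154  0.1015] [0.023 0.013 0.001]
0.12 23 [0.5942 0.1424 0.1204] [0.009 0.005 0.007]
0.135 32 [0.5948 0.1424 0.1359] [0.009 0.004 0.007]
0.15 37 [0.5958 0.142  0.15  ] [0.01  0.006 0.007]
0.165 40 [0.5967 0.1422 0.1651] [0.009 0.005 0.008]
0.18 41 [0.5974 0.1422 0.1802] [0.009 0.004 0.008]
0.195 54 [0.5984 0.1421 0.1949] [0.01  0.006 0.008]
0.21 61 [0.5989 0.1422 0.2098] [0.009 0.004 0.008]
0.225 85 [0.6    0.1422 0.2252] [0.009 0.006 0.008]
```

Request:
{"op": "apply_moves", "data": {
  "rows": "6 5 -4 0 0; 7 6 -3 0 0; 5 4 -2 0 0; 0 0 -1 0 0"
}}

```text
t: 9.5
tool_pos: [0.6172, 0.1563, 0.2773]
orientation: [[-0.223, 0.973, -0.053], [0.975, 0.223, -0.005], [0.007, -0.053, -0.999]]
wrist_force: [-0.8, -0.1, -0.2]
gripper_width: 0.104
```

```bash
python3 -c "
from rod import *
go(.620,.164,.266)
line(cam('wrist'),.607,.165,.116,.225,.03)"
```

```text
t 9.5 p [0.6172 0.1563 0.2773] tool mm [ 6.8  5.  11.1] yaw 12.91 F [-0.77 -0.09 -0.17] w 0.10389981892954146 q [13.  24.3 73.4  0.4 85.3  0. ]
502 dir [ 0.043 -0.003  0.999] axis at z.12 [0.6076 0.1586 0.12  ] z.25 [0.6132 0.1582 0.25  ] zmin 0.1272 zmax 0.225
```

Request:
{"op": "apply_moves", "data": {
  "rows": "4 3 0 0 0; 3 3 0 0 0; 0 0 5 0 0; 0 0.2 5 0 0; 0 0.2 5 0 0; 0 0 0 0 0"
}}

```text
t: 10.15
tool_pos: [0.6208, 0.1645, 0.2601]
orientation: [[-0.223, 0.973, -0.055], [0.975, 0.223, -0.006], [0.006, -0.055, -0.998]]
wrist_force: [0.3, 0.3, -1.3]
gripper_width: 0.102
```

```bash
python3 -c "
from rod import *
go(.6214,.1638,.25)
c=cam('wrist'); line(c,.612,.165,.125,.22,.03); np.savez('wrist2.npz',**c)"
```

```text
t 10.15 p [0.6208 0.1645 0.2601] tool mm [-0.9  1.  10. ] yaw 12.89 F [ 0.35  0.3  -1.32] w 0.10162102308241341 q [13.6 25.3 74.3  0.4 83.5  0.7]
577 dir [ 0.044 -0.011  0.999] axis at z.12 [0.6124 0.1673 0.12  ] z.25 [0.6181 0.1659 0.25  ] zmin 0.125 zmax 0.22
```

Request:
{"op": "apply_moves", "data": {
  "rows": "-1 0.5 6 0 0; 0 0.3 7 0 0; 0 0.3 7 0 0; 0 0.3 7 0 0; 0 0.3 7 0 0; 0 0.3 6 0 0; 0 0.1 4 0 0; 0 0 0 0 0"
}}

```text
t: 11.0
tool_pos: [0.6204, 0.1633, 0.212]
orientation: [[-0.222, 0.973, -0.055], [0.975, 0.222, -0.006], [0.006, -0.055, -0.998]]
wrist_force: [0.3, 0.8, -0.5]
gripper_width: 0.102
```

```bash
python3 -c "
from rod import *
go(.620,.164,.2)
line(cam('wrist'),.612,.165,.11,.17,.03)"
```

```text
t 11.0 p [0.6204 0.1633 0.212 ] tool mm [ 0.7  0.4 12. ] yaw 12.87 F [ 0.3   0.83 -0.53] w 0.10165321700136354 q [13.5 26.5 79.1  0.4 77.5  0.6]
418 dir [0.027 0.    1.   ] axis at z.12 [0.6147 0.1651 0.12  ] z.25 [0.6182 0.1651 0.25  ] zmin 0.11 zmax 0.17
```

Foot is at about z = 0.060 inside pocket 0. I'll feel for the spacer at 44 mm, where the TCP should be near 0.196.

Request:
{"op": "apply_moves", "data": {
  "rows": "0 0.1 4 0 0; 0 0.1 4 0 0; 0 0.1 3 0 0; 0 0.1 3 0 0; 0 0.1 3 0 0; 0 0.1 3 0 0; 0 0 2 0 0"
}}

```text
t: 11.75
tool_pos: [0.6212, 0.1636, 0.197]
orientation: [[-0.223, 0.974, -0.047], [0.975, 0.223, -0.004], [0.006, -0.047, -0.999]]
wrist_force: [-2.1, -0.6, 6.9]
gripper_width: 0.102
```

Contact of 6.9 N at the spacer height, so pocket 0 is shallow. I'll lift and try the middle pocket.

Request:
{"op": "apply_moves", "data": {
  "rows": "0 -0.3 -8 0 0; 0 -0.5 -12 0 0; 0 -0.5 -14 0 0; 0 -0.5 -14 0 0; 0 -0.5 -14 0 0; 0 -0.5 -10 0 0; 0 0 -2 0 0"
}}

```text
t: 12.45
tool_pos: [0.6228, 0.1635, 0.2772]
orientation: [[-0.223, 0.974, -0.043], [0.975, 0.223, -0.004], [0.006, -0.043, -0.999]]
wrist_force: [0.4, 0.2, -1.6]
gripper_width: 0.106
```

```bash
python3 -c "
from rod import *
go(.624,.193,.27)
line(cam('wrist'),.612,.165,.125,.22,.03)"
```

```text
t 12.45 p [0.6228 0.1635 0.2772] tool mm [28.5  8.   7. ] yaw 12.87 F [ 0.4   0.19 -1.58] w 0.10643953991327926 q [13.5 24.7 72.8  0.4 85.   0.6]
465 dir [ 0.021 -0.009  1.   ] axis at z.12 [0.616  0.1665 0.12  ] z.25 [0.6187 0.1654 0.25  ] zmin 0.1274 zmax 0.22
```

Request:
{"op": "apply_moves", "data": {
  "rows": "8 1.5 -1 0 0; 10 2 -1 0 0; 9 1.5 0 0 0; 0 0 0 0 0; 0 0 0 0 0"
}}

```text
t: 13.0
tool_pos: [0.6206, 0.1941, 0.2762]
orientation: [[-0.223, 0.974, -0.049], [0.975, 0.223, -0.004], [0.007, -0.048, -0.999]]
wrist_force: [1.2, -0.1, -0.8]
gripper_width: 0.104
```

```bash
python3 -c "
from rod import *
go(.624,.193,.27)
line(cam('wrist'),.615,.195,.125,.22,.03)"
```

```text
t 13.0 p [0.6206 0.1941 0.2762] tool mm [-1.9  3.4  6. ] yaw 12.93 F [ 1.15 -0.06 -0.83] w 0.10400747370364116 q [16.1 25.5 71.6  0.5 85.6  3.1]
474 dir [ 0.044 -0.016  0.999] axis at z.12 [0.6117 0.1971 0.12  ] z.25 [0.6174 0.195  0.25  ] zmin 0.1252 zmax 0.22
```

Request:
{"op": "apply_moves", "data": {
  "rows": "-1.5 2 2 0 0; 0 0.5 8 0 0; 0 0.5 10 0 0; 0 0.5 10 0 0; 0 0.5 10 0 0; 0 0.5 10 0 0; 0 0.3 8 0 0; 0 0 3 0 0"
}}

```text
t: 13.85
tool_pos: [0.6221, 0.192, 0.208]
orientation: [[-0.222, 0.974, -0.052], [0.975, 0.222, -0.005], [0.006, -0.052, -0.999]]
wrist_force: [0.1, 0.7, -0.3]
gripper_width: 0.097
```

```bash
python3 -c "
from rod import *
go(.624,.193,.2)
line(cam('wrist'),.615,.195,.11,.17,.03)"
```

```text
t 13.85 p [0.6221 0.192  0.208 ] tool mm [0.6 2.5 7.9] yaw 12.84 F [ 0.13  0.69 -0.29] w 0.09737225287641986 q [15.9 27.4 78.2  0.5 77.3  2.9]
436 dir [0.074 0.006 0.997] axis at z.12 [0.6161 0.1937 0.12  ] z.25 [0.6257 0.1945 0.25  ] zmin 0.11 zmax 0.17
```

Request:
{"op": "apply_moves", "data": {
  "rows": "0 0.1 4 0 0; 0 0.1 4 0 0; 0 0.1 3 0 0; 0 0.1 3 0 0; 0 0.1 3 0 0; 0 0.1 3 0 0; 0 0 2 0 0"
}}

```text
t: 14.6
tool_pos: [0.6223, 0.1923, 0.1857]
orientation: [[-0.222, 0.974, -0.049], [0.975, 0.222, -0.005], [0.006, -0.048, -0.999]]
wrist_force: [0.0, -0.1, -1.5]
gripper_width: 0.108
```

It went below spacer height with no contact, so the middle pocket is the deep one. I'll lower gently to the floor, expecting the TCP near 0.161.

Request:
{"op": "apply_moves", "data": {
  "rows": "0 0.1 4 0 0; 0 0.1 4 0 0; 0 0.1 4 0 0; 0 0.1 4 0 0; 0 0.1 3 0 0; 0 0.1 3 0 0; 0 0 2 0 0"
}}

```text
t: 15.3
tool_pos: [0.6223, 0.1925, 0.1619]
orientation: [[-0.222, 0.974, -0.046], [0.975, 0.222, -0.004], [0.007, -0.046, -0.999]]
wrist_force: [-1.7, -1.0, 13.9]
gripper_width: 0.101
```

Request:
{"op": "apply_moves", "data": {
  "rows": "0 0 2 0 0; 0 0 2 0 0; 0 0 2 0 0"
}}

```text
t: 15.6
tool_pos: [0.6219, 0.1924, 0.162]
orientation: [[-0.222, 0.974, -0.043], [0.975, 0.222, -0.003], [0.007, -0.043, -0.999]]
wrist_force: [-2.0, -0.8, 7.7]
gripper_width: 0.102
```

Request:
{"op": "apply_moves", "data": {
  "rows": "0 0 -1 0 12; 0 0 0 0 16; 0 0 0 0 22; 0 0 0 0 30; 0 0 0 0 45; 0 0 0 0 60; 0 0 0 0 60"
}}

```text
t: 16.3
tool_pos: [0.6223, 0.1925, 0.163]
orientation: [[-0.222, 0.974, -0.042], [0.975, 0.222, -0.003], [0.007, -0.042, -0.999]]
wrist_force: [-0.2, 0.4, -0.1]
gripper_width: 0.563
```

```bash
python3 -c "
from rod import *
go(.622,.192,.27)
line(cam('wrist'),.617,.193,.11,.2,.03)
c=cam('wrist'); cv2.imwrite('pics/w5.png',cv2.resize(c['pixels'],None,fx=.8,fy=.8))"
```

```text
t 16.3 p [0.6223 0.1925 0.163 ] tool mm [   0.3   -4.9 -106.9] yaw 12.85 F [-0.23  0.4  -0.07] w 0.5628541256600827 q [15.9 28.8 82.4  0.5 71.1  2.9]
2602 dir [-0.475  0.07   0.877] axis at z.12 [0.6292 0.1908 0.12  ] z.25 [0.5588 0.2012 0.25  ] zmin 0.11 zmax 0.2
```

View pics/w5.png

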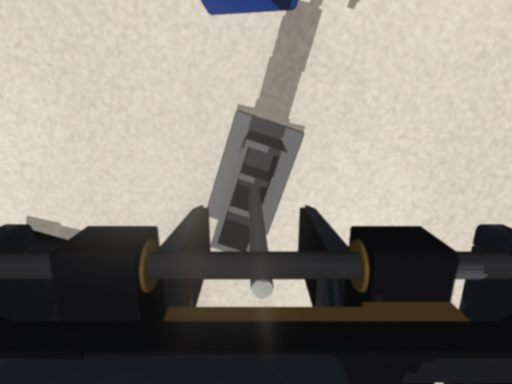

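The rod stands in the middle pocket, entering the mouth near (253,195), with its top at (262,288) clear of both fingers. I'll retreat straight up.

Request:
{"op": "apply_moves", "data": {
  "rows": "0 -0.3 -8 0 60; 0 -0.5 -12 0 60; 0 -0.7 -18 0 60; 0 -0.8 -20 0 60; 0 -0.8 -20 0 60; 0 -0.8 -20 0 60; 0 -0.8 -20 0 60; 0 0 -10 0 60"
}}

```text
t: 17.2
tool_pos: [0.623, 0.1917, 0.3019]
orientation: [[-0.222, 0.974, -0.039], [0.975, 0.222, -0.002], [0.007, -0.039, -0.999]]
wrist_force: [0.2, -0.8, -0.2]
gripper_width: 0.659
```

Request:
{"op": "apply_moves", "data": {
  "rows": "-20 -10 -5 0 60; -40 -20 0 0 60; -40 -20 0 0 60; -40 -20 0 0 60; -20 -10 0 0 60; 0 0 0 0 60"
}}

```text
t: 17.8
tool_pos: [0.5772, 0.0083, 0.311]
orientation: [[-0.224, 0.974, -0.038], [0.975, 0.224, -0.004], [0.004, -0.038, -0.999]]
wrist_force: [0.1, 0.6, -0.6]
gripper_width: 0.658
```

```bash
python3 -c "
from rod import *
go(.622,.192,.27)
c=cam('scene'); d=cam('top')
line(c,.617,.195,.12,.215,.035)
cv2.imwrite('pics/s6.png',np.vstack([cv2.resize(c['pixels'][190:390,80:520],(660,300)),cv2.resize(d['pixels'][170:350,90:530],(660,270))]))"
```

```text
t 17.8 p [0.5772 0.0083 0.311 ] tool mm [168.8  86.3  38.5] yaw 12.95 F [ 0.06  0.56 -0.6 ] w 0.6578453967180607 q [ -0.2  17.5  79.   -0.3  85.6 -13.1]
172 dir [0.057 0.007 0.998] axis at z.12 [0.6234 0.1936 0.12  ] z.25 [0.6308 0.1945 0.25  ] zmin 0.1211 zmax 0.21
```

View pics/s6.png

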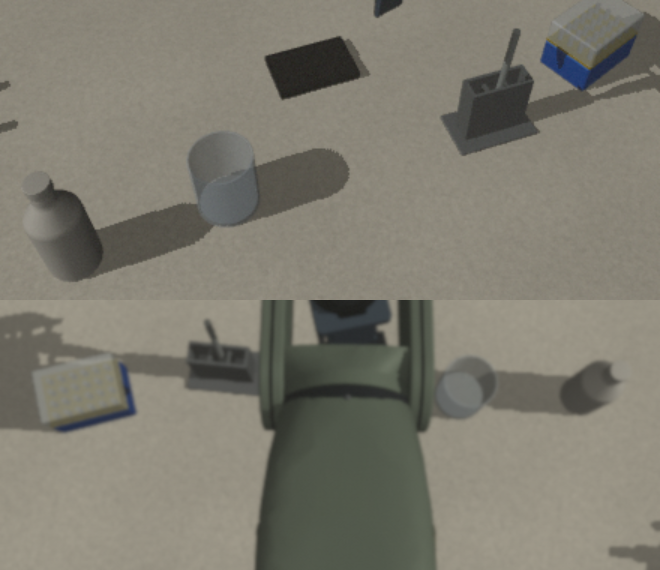

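The rod's top measures 0.210 m, which means full depth, and the beaker and bystanders are upright. I'm handing it in.

```bash
python3 -c "
from h import *
print(r.job_done())"
```

```text
the job is handed in; nothing more can be done
None
```

The rod is standing free, rubber foot down, in the middle pocket, which is the full-depth one. I handed the job in at about 18 s of the 61 s allowed.

- **Picking up:** I tipped the rod upright inside the beaker by closing the jaws gradually, then gripped it and lifted it out.
- **Feeling the pockets:** pocket 0 stopped the rod at the spacer height with about 7 N. The middle pocket let it down about 35 mm further. I did not try pocket 2. I lowered the rod in small steps; the wrist read 13.9 N as it met the floor, then 7.7 N before I opened the jaws.
- **Last checks:** the rod's top measured 0.210 m against the expected 0.209 m. It leans about 3° inside the pocket, and the arm was well clear. By eye in the last pictures the beaker is upright, and the bottle, tip box and well plate look undisturbed; I did not measure their positions again.
- **Off-plan:** the tool drifted about 3° from vertical during the moves. I allowed for it when lining up with the pockets. One rod-line fit just after release was spoiled by finger points, so I relied on the picture there.

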